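# Tip the loaf tins down onto their bases

## Robot

A 6-joint arm with a two-finger parallel gripper is mounted at the origin on the work surface. World frame = base frame: x ahead of the robot, y to its left, z up, the work surface at z = 0. Lengths are in m, angles in rad, forces in N, time in s.
With the tool pointing down it reaches from about 0.4 to 0.825 m from the base axis. Payload 7 kg.
Tool frame: the origin (TCP) lies midway between the tips of the shut fingers; the grasp point (between the pads) lies 19 mm behind it; z points along the fingers, y is the line along which they close (so a half turn about z gives the same grasp; the last joint's range is limited). The gripper opens to 88 mm and grips with 3 to 60 N. Pads are 19 mm wide; open, the fingers measure 130 mm over their backs; the gripper's body (78 mm by 193 mm) begins 47 mm behind the grasp point.
Start: joints at [1.561, 0.359, 0.012, 0, -1.224, -0.288], TCP at [0.198, 0.645, 0.227] pointing down, gripper open.
Joint ranges: [-3.07, 3.07], [-1.43, 2.12], [-1.02, 1.25], [-3.03, 1.67], [-3.05, -0], [-3.03, 3.03]. Speed limits (rad/s): [2.39, 2.39, 3.01, 3.14, 3.14, 3.14].

## Interface

Orientations are given as [roll, pitch, yaw] about the fixed x, y, z axes, in that order (R = Rz(yaw) Ry(pitch) Rx(roll)).
In Python, from station import get_state, grab_frame, calibration, job_done, boxes_of, regions_of, spot_point gives the robot as it stands. The module is installed in compiled form; this text tells all that it offers.
- The arm moves only by the tool arm_command, never from a script. Its argument "commands" is a list of rows, each an object of numbers: "tx", "ty", "tz": the shift along the tool's x, y, z each as a share of 25 cm, from -1 to 1; "twist": the turn about the tool's z as a share of 180 degrees, from -1 to 1. A call has exactly 8 rows; each row is the pose to reach, as a shift and turn from the pose commanded when the call began, along the tool's axes at that moment, turning the shorter way round; what a row does not reach only later rows make up. A row lasts 1/12 s, in which the tool goes at most 41.7 mm and 7.16 degrees, less where a joint would pass 70% of its speed; a pose out of reach is approached as far as the arm can. A call with a number of a shift or a turn outside -1 to 1 is refused whole. A call with a gripper value outside its range is refused whole. "claw" is the opening, from 0 (shut) to 1 (fully open), set as the call begins (left out, the last holds). The fingers move at their own pace and stop on an object; "grip_force" is the grip in N (left out, the last holds). Time passes only in rows, so rows that repeat a pose let the fingers close, or fill a call up. It gives the time, the measured TCP pose, the force, the opening and the grip force at its end, in the units of the state.
- get_state(): the state, without advancing time (a new reading comes with each control period).
- grab_frame(name): name is "scene" or "side" or "wrist"; returns the picture (384x512x3 uint8, red, green, blue); there is no depth.
- calibration(name): a dict with "camera_matrix" (3x3 intrinsics, pixels), "extrinsics" (4x4, takes a point from camera to world coordinates). Camera axes: x right, y down, z forward; pixel columns grow to the right and rows downward; lengths in m; the calibration is good to about 2 mm. The wrist camera is an equidistant fisheye: a pixel r from the principal point sees the ray r / f radians off the axis. A picture is of the moment at which its call begins: read the wrist's pose just before it. calibration takes no time and is no camera call; for the wrist camera it gives the pose at the moment of the call.
- job_done(): hands the job in; it is judged then, once.
Trained networks look in the newest picture that a camera, given by its name, has taken for a name from the list of things; names that differ only in an ending like _2 or _b are one class to them, and where a whole thing is asked for, a point or a joint stands for the part that bears it (a point fixed in the world has none). Each returns a list of dicts, best first, with "score" (0 to 1); they miss things now and then, are a little off and sometimes report something else, mostly with a low value. They report only what shows in the picture. A call takes as long as a camera call. They do not tell look-alikes from the thing itself.
- boxes_of(query, camera): "rect" ([left, top, right, bottom] in pixels, round what is visible of it).
- regions_of(query, camera): "region" (384x512 bool, what is visible of it) and "rect" ([left, top, right, bottom] in pixels, round what is visible of it).
- spot_point(query, camera): "uv" ([column, row] in pixels: a listed point, or the origin of a listed thing).
The state is a dict: "t": time; "q": joint angles; "qd": joint speeds; "joint_efforts": joint torques, N m; "eef_pos": TCP position; "ee_rot": TCP orientation; "force": force on the tool from outside, world axes, zero at the start; "moment": the same for the moment, N m; "width": finger opening in m; "gripper_force": force on a finger pad.
Only numpy, scipy, OpenCV 4.12 (cv2) and the standard library are available. Lean on these libraries where they do the work, as an engineer would, in place of code of your own. Each camera call takes 0.05 s, during which the arm holds its last target. There are 200 camera calls.

## Task

Two loaf tins, one red and one blue, stand on end on the pastry board. Push each one over with the fingers so that it drops onto its base with its open mouth up, ready to be filled, tipping it where it stands rather than shoving it along the board. Do not pinch, lift or carry the tins or let them fall any other way, push gently, and leave everything else where it is.

Things in the scene. Friction and masses are not known exactly. Their poses are not given: they have to be found in the camera images.
- board: wooden pastry board, 480 mm (x) by 660 mm (y), 18 mm thick, fixed to the counter. Origin: centre of its underside, so its top is 18 mm above the origin
- red_tin: red straight-sided loaf tin with one open, white-rimmed side (mouth), loose, 0.2 to 0.4 kg, 4 mm walls, standing on end on the board: 140 mm tall, 80 mm wide (its y), 65 mm mouth to base (its x). Origin: centre of the end it stands on. x points level from the mouth (x = -32.5 mm) to the closed base panel (x = +32.5 mm), z up along the tin; once tipped onto its base, x points straight down
- red_tin_heel (a point): middle of the lower base edge of the red tin (x = +32.5 mm, z = 0 in its frame), the edge it tips about, which stays on the board. Pushed along the tin's +x near the top of its mouth side, the tin tips about this edge; once its top has gone about 50 mm it falls on by itself
- blue_tin: blue straight-sided loaf tin with one open, white-rimmed side (mouth), loose, 0.2 to 0.4 kg, 4 mm walls, standing on end on the board: 140 mm tall, 80 mm wide (its y), 65 mm mouth to base (its x). Origin: centre of the end it stands on. x points level from the mouth (x = -32.5 mm) to the closed base panel (x = +32.5 mm), z up along the tin; once tipped onto its base, x points straight down
- blue_tin_heel (a point): middle of the lower base edge of the blue tin (x = +32.5 mm, z = 0 in its frame), the edge it tips about, which stays on the board. Pushed along the tin's +x near the top of its mouth side, the tin tips about this edge; once its top has gone about 50 mm it falls on by itself
- white_tin: white loaf tin (dark rim), same size as the other two but already lying on its base, mouth up, on the counter right of the board; bystander. Origin: centre of its underside, z up through the mouth
- nozzle: small steel piping nozzle, cone 28 mm across and 45 mm tall, standing near the middle of the board between the two tins; bystander. Origin: centre of its underside
- sprinkles: jar of sprinkles, 56 mm across, 90 mm tall, yellow cap, on the counter left of the board; bystander. Origin: centre of its underside
- colour_bottle: small amber bottle of food colour, 36 mm across, 85 mm tall, on the counter left of the board; bystander. Origin: centre of its underside
- cutter: round copper pastry cutter, an open ring 60 mm across and 40 mm tall, on the counter right of the board; bystander. Origin: centre of its underside
Not all that is in view belongs to the job. What is shaped like the red_tin but green is not meant.

How it is judged:
By the outcome, as a careful person would: the job done as asked, in the order asked, and still so for the second after the job is handed in, with the robot touching nothing.
It also fails if it takes over 46 s, if anything falls off the work surface, if the arm or the gripper's body presses on something with over 40 N, if the wrist force passes 120 N, or if a joint passes its speed limit or range.

## Working session

There is one attempt and no reset: what is moved stays moved. The work goes in short steps, Python scripts to look and compute and a tool call to move; the robot and the scene stay as the last step left them, time stands still between calls to the robot, and variables do not carry over. Pictures are saved under pics/ and viewed, at most 10 in all, crops included, and the job is handed in when it is done.

Besides the shell and the picture viewer there is one more tool, called as name([rows], argument=value, ...), one row to a line, values as JSON. arm_command: Moves the arm, as the interface text tells. Shift numbers are shares of 25 cm and turn numbers shares of 180 degrees, none past 1 either way. Its arguments: {"type":"object","properties":{"commands":{"type":"array"},"claw":{"type":"number"},"grip_force":{"type":"number"}},"required":["commands"]}

```bash
mkdir -p pics; cat > h.py <<'E'
from station import *
import numpy as np, cv2
def ray(cam,uv):
    c=calibration(cam);K=np.array(c["camera_matrix"]);T=np.array(c["extrinsics"])
    d=np.linalg.inv(K)@np.array([uv[0],uv[1],1.]);return T[:3,3],T[:3,:3]@d
def onz(cam,uv,z):
    o,d=ray(cam,uv);return (o+d*(z-o[2])/d[2]).round(4)
def proj(cam,p):
    c=calibration(cam);K=np.array(c["camera_matrix"]);T=np.linalg.inv(np.array(c["extrinsics"]))
    q=K@(T[:3,:3]@np.array(p)+T[:3,3]);return (q[:2]/q[2]).round(1)
def save(cam,name):
    f=grab_frame(cam);cv2.imwrite(f"pics/{name}.png",f[:,:,::-1]);return f
E
python3 - <<'E'
from h import *
a=save("scene","scene0");b=save("side","side0")
cv2.imwrite("pics/both0.png",cv2.resize(np.vstack([a,b])[:,:,::-1],None,fx=.78,fy=.78))
for c in("scene","side"):
    print(c,np.array(calibration(c)["extrinsics"])[:3,3].round(2))
    for n in("red_tin","blue_tin","red_tin_heel","blue_tin_heel","nozzle","board"):
        print(n,[(np.round(r["uv"],1).tolist(),round(r["score"],2),onz(c,r["uv"],0 if n=="board" else .018)) for r in spot_point(n,c)[:3]])
s=get_state();print(s["t"],s["eef_pos"],s["ee_rot"],s["width"])
E
```

```text
scene [1.21 1.09 0.93]
red_tin [([258.1, 148.9], 0.91, array([ 0.2897, -0.349 ,  0.018 ])), ([228.1, 184.5], 0.68, array([ 0.5334, -0.1722,  0.018 ]))]
blue_tin [([278.8, 226.2], 0.55, array([0.5168, 0.1332, 0.018 ]))]
red_tin_heel [([262.0, 145.9], 0.95, array([ 0.261 , -0.3631,  0.018 ])), ([221.3, 183.3], 0.73, array([ 0.5508, -0.1925,  0.018 ]))]
blue_tin_heel [([287.8, 224.8], 0.96, array([0.4876, 0.1426, 0.018 ]))]
nozzle [([249.8, 210.6], 0.52, array([0.5515, 0.0101, 0.018 ]))]
board [([248.6, 212.6], 0.82, array([ 0.5481, -0.0033,  0.    ]))]
side [ 0.43 -1.02  1.43]
red_tin [([286.5, 236.8], 0.98, array([ 0.5403, -0.1973,  0.018 ])), ([208.2, 287.5], 0.82, array([ 0.2793, -0.3908,  0.018 ]))]
blue_tin [([277.4, 162.7], 0.64, array([0.5146, 0.1382, 0.018 ]))]
red_tin_heel [([193.0, 295.2], 0.73, array([ 0.2322, -0.418 ,  0.018 ])), ([294.2, 237.1], 0.71, array([ 0.5673, -0.1982,  0.018 ])), ([284.7, 235.4], 0.62, array([ 0.5342, -0.1917,  0.018 ]))]
blue_tin_heel [([270.0, 164.1], 0.94, array([0.4854, 0.1307, 0.018 ]))]
nozzle [([285.3, 196.6], 0.43, array([ 0.541 , -0.0247,  0.018 ]))]
board [([286.2, 200.7], 0.92, array([ 0.5453, -0.0307,  0.    ])), ([289.0, 108.0], 0.5, array([0.5721, 0.4631, 0.    ]))]
0.7 [0.19808383 0.64526846 0.22660276] [-3.14152848e+00 -2.87908021e-06 -2.97826103e-01] 0.0877034090169381
```

View pics/both0.png

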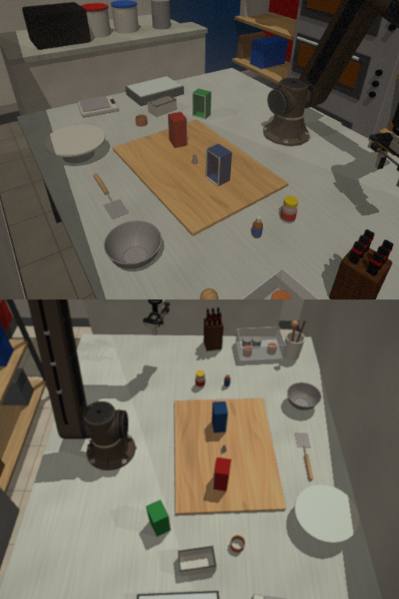

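The picture shows the red tin at scene (228,184) and side (286,237). Its green look-alike, which is not meant, is at scene (258,149) and side (208,287). The blue tin is at scene (279,226) and side (277,163), and another blue box sits on the background shelf. I'll now fit both poses and check them in a close crop.

```bash
cat > fit.py <<'E'
from h import *
from scipy.optimize import minimize
B=np.array([[x,y,z] for x in(-.0325,.0325) for y in(-.04,.04) for z in(0,.14)])
def corners(p):
    c,s=np.cos(p[2]),np.sin(p[2]);R=np.array([[c,-s,0],[s,c,0],[0,0,1]]);return B@R.T+[p[0],p[1],.018]
def hull(cam,p):
    return cv2.convexHull(np.array([proj(cam,q) for q in corners(p)],np.float32))
def mask(cam,p):
    m=np.zeros((384*4,512*4),np.uint8);cv2.fillConvexPoly(m,np.round(hull(cam,p)*4+1.5).astype(int),1);return m
E
python3 - <<'E'
from fit import *
F={c:save(c,c+"1") for c in("scene","side")}
I0={c:cv2.resize(F[c],None,fx=4,fy=4,interpolation=cv2.INTER_CUBIC) for c in F}
for n,g,gp in(("red_tin",(.535,-.185),{"scene":(228,175),"side":(286,230)}),("blue_tin",(.515,.135),{"scene":(279,215),"side":(277,155)})):
    M={}
    for c in F:
        rs=[r for r in regions_of(n,c) if abs((r["rect"][0]+r["rect"][2])/2-gp[c][0])<20 and abs((r["rect"][1]+r["rect"][3])/2-gp[c][1])<30]
        if rs: M[c]=cv2.resize(rs[0]["region"].astype(np.uint8),None,fx=4,fy=4,interpolation=cv2.INTER_NEAREST); print(n,c,rs[0]["rect"],rs[0]["score"])
    def cost(p): return sum((mask(c,p)!=M[c]).sum()/M[c].sum() for c in M)
    best=min((minimize(cost,[*g,y],method="Nelder-Mead",options=dict(initial_simplex=[[*g,y],[g[0]+.02,g[1],y],[g[0],g[1]+.02,y],[*g,y+.3]],maxiter=120)) for y in(-.6,-.2,.2,.6,1.0,1.4,1.8,2.2)),key=lambda r:r.fun)
    print(n,best.x.round(4),best.fun)
    for c in F: cv2.polylines(I0[c],[np.round(hull(c,best.x)*4+1.5).astype(int)],True,(0,255,0),1)
def crop(c,x,y): return I0[c][y*4:y*4+280,x*4:x*4+380]
out=np.vstack([np.hstack([crop("scene",185,130),crop("scene",235,175)]),np.hstack([crop("side",240,185),crop("side",230,120)])])
cv2.imwrite("pics/crop1.png",out[:,:,::-1])
E
```

```text
red_tin side [274.2, 203.0, 295.0, 248.6] 0.59Traceback (most recent call last):
  File "<stdin>", line 10, in <module>
  File "<stdin>", line 10, in <genexpr>
    res = _minimize_neldermead(fun, x0, args, callback, bounds=bounds,
                               **options)
    fxr = func(xr)
    fx = function(np.copy(x), *(wrapper_args + args))
  File "<stdin>", line 9, in cost
  File "<stdin>", line 9, in <genexpr>
  File "fit.py", line 9, in mask
    m=np.zeros((384*4,512*4),np.uint8);cv2.fillConvexPoly(m,np.round(hull(cam,p)*4+1.5).astype(int),1);return m
                                                                     ~~~~^^^^^^^
  File "fit.py", line 7, in hull
    return cv2.convexHull(np.array([proj(cam,q) for q in corners(p)],np.float32))
                                    ~~~~^^^^^^^
  File "h.py", line 9, in proj
    c=calibration(cam);K=np.array(c["camera_matrix"]);T=np.linalg.inv(np.array(c["extrinsics"]))
ValueError: time passes only in moves, steps and waits
```

```bash
sed -i 's/^def ray/_C={}\n_cal=calibration\ndef calibration(n):\n    if n=="wrist": return _cal(n)\n    if n not in _C: _C[n]=_cal(n)\n    return _C[n]\ndef ray/' h.py
python3 - <<'E'
from fit import *
F={c:cv2.imread(f"pics/{c}1.png")[:,:,::-1].copy() for c in("scene","side")}
I0={c:cv2.resize(F[c],None,fx=4,fy=4,interpolation=cv2.INTER_CUBIC) for c in F}
for c in F: F[c]=I0[c].astype(int)
for n,g in(("red_tin",(.535,-.185)),("blue_tin",(.515,.135))):
    M={}
    for c in F:
        r,gg,b=np.moveaxis(F[c],2,0)
        m=((r>gg*1.9) if n[0]=="r" else (b>r*1.02)).astype(np.uint8)
        cen=np.mean([proj(c,q) for q in corners([*g,0])],0)*4
        w=np.zeros_like(m);x,y=cen.astype(int);w[y-140:y+140,x-100:x+100]=1;m*=w
        k,l,st,_=cv2.connectedComponentsWithStats(m);i=1+np.argmax(st[1:,4]);m=(l==i).astype(np.uint8)
        h=cv2.convexHull(cv2.findNonZero(m));M[c]=cv2.fillConvexPoly(np.zeros_like(m),h,1)
        cv2.polylines(I0[c],[h],True,(255,255,0),1)
    def cost(p): return sum((mask(c,p)!=M[c]).sum()/M[c].sum() for c in M)
    rs=sorted((minimize(cost,[*g,y],method="Nelder-Mead",options=dict(initial_simplex=[[*g,y],[g[0]+.02,g[1],y],[g[0],g[1]+.02,y],[*g,y+.3]],maxiter=100)) for y in(-.6,-.2,.2,.6,1.0,1.4,1.8,2.2)),key=lambda r:r.fun)
    for r in rs[:4]: print(n,r.x.round(4),round(r.fun,3))
    for c in F: cv2.polylines(I0[c],[np.round(hull(c,rs[0].x)*4+1.5).astype(int)],True,(0,255,0),1)
def crop(c,x,y): return I0[c][y*4:y*4+290,x*4:x*4+390]
out=np.vstack([np.hstack([crop("scene",185,135),crop("scene",235,175)]),np.hstack([crop("side",240,190),crop("side",230,120)])])
cv2.imwrite("pics/crop1.png",out[:,:,::-1])
E
```

```text
red_tin [ 0.5266 -0.1863  2.9156] 0.261
red_tin [ 0.5263 -0.1881 -0.1718] 0.267
red_tin [ 0.5266 -0.1872 -0.1489] 0.269
red_tin [ 0.5263 -0.188  -0.1782] 0.271
blue_tin [ 0.5247  0.1432 -0.0353] 0.652
blue_tin [0.525  0.1431 3.1318] 0.654
blue_tin [ 0.5246  0.1431 -0.0381] 0.656
blue_tin [ 0.5242  0.1425 -0.0192] 0.66
```

View pics/crop1.png

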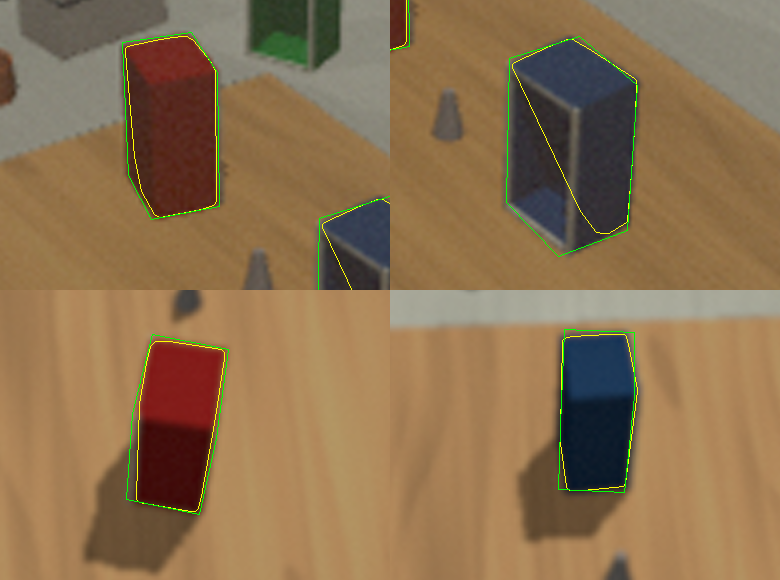

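The crops show the red tin with both sides visible from the scene camera closed, so its mouth faces −x and it tips towards +x (yaw about −0.18). The blue mouth with its white rim faces +x, so that tin tips towards −x (yaw about 3.1). The green tin behind is not a target. Next I'll close the fingers and go to the red tin's mouth side.

```bash
cat > mv.py <<'E'
import sys,numpy as np
from scipy.spatial.transform import Rotation as Ro
a=[float(v) for v in sys.argv[1:]]
from station import get_state
s=get_state();p=np.array(s["eef_pos"]);R=Ro.from_euler("xyz",s["ee_rot"]).as_matrix()
for i in range(0,len(a),3):
    d=np.array(a[i:i+3])-p;print(a[i:i+3],"share",(R.T@d/.25).round(3),"len",np.linalg.norm(d).round(3))
print(s["t"],p.round(4),np.round(s["ee_rot"],3),np.round(s["force"],1))
E
python3 mv.py .40 .47 .25 .46 .3 .25
```

```text
[0.4, 0.47, 0.25] share [ 0.978  0.433 -0.094] len 0.268
[0.46, 0.3, 0.25] share [ 1.407  1.013 -0.094] len 0.434
0.9 [0.198  0.6453 0.2266] [-3.142  0.    -0.298] [-0.3  0.3  0.4]
```

arm_command([
  {"tx": 0.98,"ty": 0.43,"tz": -0.1,"twist": -0.041},
  {"tx": 0.98,"ty": 0.43,"tz": -0.1,"twist": -0.041},
  {"tx": 0.98,"ty": 0.43,"tz": -0.1,"twist": -0.041},
  {"tx": 0.98,"ty": 0.43,"tz": -0.1,"twist": -0.041},
  {"tx": 0.98,"ty": 0.43,"tz": -0.1,"twist": -0.041},
  {"tx": 0.98,"ty": 0.43,"tz": -0.1,"twist": -0.041},
  {"tx": 0.98,"ty": 0.43,"tz": -0.1,"twist": -0.041},
  {"tx": 0.98,"ty": 0.43,"tz": -0.1,"twist": -0.041},
], claw=0, grip_force=5)

```text
t: 1.57
eef_pos: [0.4037, 0.4679, 0.2525]
ee_rot: [-3.141, -0.001, -0.173]
force: [-0.6, -0.4, 0.2]
width: 0.0397
gripper_force: 0.0
```

```bash
python3 mv.py .46 .25 .25
```

```text
[0.46, 0.25, 0.25] share [0.372 0.82  0.01 ] len 0.225
1.5667 [0.4037 0.4679 0.2525] [-3.141e+00 -1.000e-03 -1.730e-01] [-0.6 -0.4  0.2]
```

arm_command([
  {"tx": 0.37,"ty": 1},
  {"tx": 0.37,"ty": 1},
  {"tx": 0.37,"ty": 1},
  {"tx": 0.37,"ty": 1},
  {"tx": 0.37,"ty": 1},
  {"tx": 0.37,"ty": 1},
  {"tx": 0.37,"ty": 1},
  {"tx": 0.37,"ty": 1},
])

```text
invalid input
```

arm_command([
  {"tx": 0.17,"ty": 1},
  {"tx": 0.17,"ty": 1},
  {"tx": 0.17,"ty": 1},
  {"tx": 0.17,"ty": 1},
  {"tx": 0.17,"ty": 1},
  {"tx": 0.17,"ty": 1},
  {"tx": 0.17,"ty": 1},
  {"tx": 0.17,"ty": 1},
])

```text
invalid input
```

```bash
python3 mv.py .455 -.174 .25 .455 -.174 .146
```

```text
[0.455, -0.174, 0.25] share [0.644 2.494 0.009] len 0.644
[0.455, -0.174, 0.146] share [0.643 2.495 0.425] len 0.653
1.5667 [0.4037 0.4679 0.2525] [-3.141e+00 -1.000e-03 -1.730e-01] [-0.6 -0.4  0.2]
```

arm_command([
  {"tx": 0.37,"ty": 1,"tz": 0,"twist": 0},
  {"tx": 0.37,"ty": 1,"tz": 0,"twist": 0},
  {"tx": 0.37,"ty": 1,"tz": 0,"twist": 0},
  {"tx": 0.37,"ty": 1,"tz": 0,"twist": 0},
  {"tx": 0.37,"ty": 1,"tz": 0,"twist": 0},
  {"tx": 0.37,"ty": 1,"tz": 0,"twist": 0},
  {"tx": 0.37,"ty": 1,"tz": 0,"twist": 0},
  {"tx": 0.37,"ty": 1,"tz": 0,"twist": 0},
])

```text
t: 2.23
eef_pos: [0.4498, 0.2057, 0.2521]
ee_rot: [-3.141, -0.0, -0.172]
force: [-0.3, -0.1, -0.0]
width: 0.0004
gripper_force: 0.0
```

arm_command([
  {"tx": 0.17,"ty": 1,"tz": 0,"twist": 0},
  {"tx": 0.17,"ty": 1,"tz": 0,"twist": 0},
  {"tx": 0.17,"ty": 1,"tz": 0,"twist": 0},
  {"tx": 0.17,"ty": 1,"tz": 0,"twist": 0},
  {"tx": 0.17,"ty": 1,"tz": 0,"twist": 0},
  {"tx": 0.17,"ty": 1,"tz": 0,"twist": 0},
  {"tx": 0.17,"ty": 1,"tz": 0,"twist": 0},
  {"tx": 0.17,"ty": 1,"tz": 0,"twist": 0},
])

```text
t: 2.9
eef_pos: [0.4497, -0.0465, 0.2516]
ee_rot: [-3.141, -0.0, -0.173]
force: [0.2, -0.2, 0.9]
width: 0.0003
gripper_force: 0.0
```

```bash
python3 mv.py .455 -.174 .25 .455 -.174 .146
```

```text
[0.455, -0.174, 0.25] share [0.109 0.499 0.007] len 0.128
[0.455, -0.174, 0.146] share [0.109 0.499 0.423] len 0.166
2.9 [ 0.4497 -0.0465  0.2516] [-3.141 -0.    -0.173] [ 0.2 -0.2  0.9]
```

arm_command([
  {"tx": 0.11,"ty": 0.5,"tz": 0,"twist": 0},
  {"tx": 0.11,"ty": 0.5,"tz": 0,"twist": 0},
  {"tx": 0.11,"ty": 0.5,"tz": 0,"twist": 0},
  {"tx": 0.11,"ty": 0.5,"tz": 0,"twist": 0},
  {"tx": 0.11,"ty": 0.5,"tz": 0.15,"twist": 0},
  {"tx": 0.11,"ty": 0.5,"tz": 0.3,"twist": 0},
  {"tx": 0.11,"ty": 0.5,"tz": 0.42,"twist": 0},
  {"tx": 0.11,"ty": 0.5,"tz": 0.42,"twist": 0},
])

```text
t: 3.57
eef_pos: [0.4526, -0.171, 0.1411]
ee_rot: [3.141, 0.009, -0.169]
force: [-1.0, -0.3, -0.5]
width: 0.0005
gripper_force: 0.0
```

```bash
python3 mv.py .455 -.174 .146
python3 - <<'E'
from h import *
a=save("scene","s2");b=save("side","d2")
A=cv2.resize(a[120:220,170:300],None,fx=3,fy=3);B=cv2.resize(b[170:270,220:350],None,fx=3,fy=3)
cv2.imwrite("pics/c2.png",np.hstack([A,B])[:,:,::-1])
E
```

```text
[0.455, -0.174, 0.146] share [ 0.011  0.01  -0.02 ] len 0.006
3.5667 [ 0.4526 -0.171   0.1411] [ 3.141  0.009 -0.169] [-1.  -0.3 -0.5]
```

View pics/c2.png

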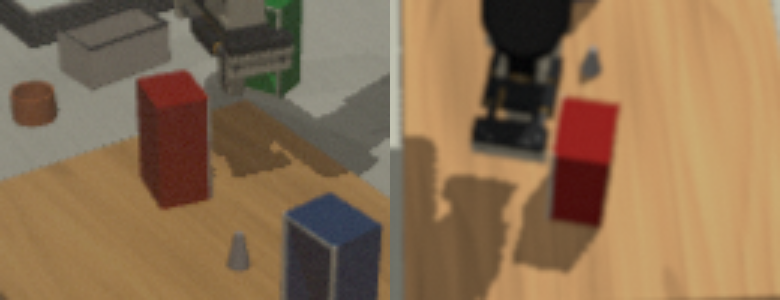

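The crops show the shut fingers at about side-crop (510,130), in line with the red tin's top at (587,130) and on its mouth side, with a small gap. I'll push slowly along tool x.

arm_command([
  {"tx": 0.02,"ty": 0.01,"tz": 0,"twist": 0},
  {"tx": 0.04,"ty": 0.01,"tz": 0,"twist": 0},
  {"tx": 0.06,"ty": 0.01,"tz": 0,"twist": 0},
  {"tx": 0.08,"ty": 0.01,"tz": 0,"twist": 0},
  {"tx": 0.1,"ty": 0.01,"tz": 0,"twist": 0},
  {"tx": 0.11,"ty": 0.01,"tz": 0,"twist": 0},
  {"tx": 0.12,"ty": 0.01,"tz": 0,"twist": 0},
  {"tx": 0.13,"ty": 0.01,"tz": 0,"twist": 0},
])

```text
t: 4.33
eef_pos: [0.4874, -0.1809, 0.1465]
ee_rot: [3.142, 0.0, -0.169]
force: [-0.5, 0.7, 0.7]
width: 0.0008
gripper_force: 0.3
```

arm_command([
  {"tx": 0.01,"ty": 0,"tz": 0,"twist": 0},
  {"tx": 0.02,"ty": 0,"tz": 0,"twist": 0},
  {"tx": 0.03,"ty": 0,"tz": 0,"twist": 0},
  {"tx": 0.04,"ty": 0,"tz": 0,"twist": 0},
  {"tx": 0.05,"ty": 0,"tz": 0,"twist": 0},
  {"tx": 0.06,"ty": 0,"tz": 0,"twist": 0},
  {"tx": 0.07,"ty": 0,"tz": 0,"twist": 0},
  {"tx": 0.08,"ty": 0,"tz": 0,"twist": 0},
])

```text
t: 5.0
eef_pos: [0.5074, -0.1841, 0.1465]
ee_rot: [3.142, -0.0, -0.169]
force: [-0.2, -0.4, -0.1]
width: 0.0004
gripper_force: 0.1
```

```bash

python3 - <<'E'
from h import *
a=save("scene","s3");b=save("side","d3")
A=cv2.resize(a[120:220,170:300],None,fx=3,fy=3);B=cv2.resize(b[170:270,220:350],None,fx=3,fy=3)
cv2.imwrite("pics/c3.png",np.hstack([A,B])[:,:,::-1])
E
```

```text
(no output)
```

View pics/c3.png

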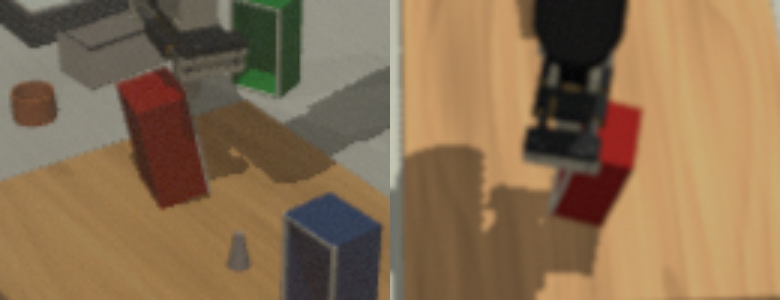

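The red tin is tilting about its heel, which is still at its original place (crop 165,205). I'll keep pushing.

arm_command([
  {"tx": 0.01,"ty": 0,"tz": 0,"twist": 0},
  {"tx": 0.02,"ty": 0,"tz": 0,"twist": 0},
  {"tx": 0.03,"ty": 0,"tz": 0,"twist": 0},
  {"tx": 0.04,"ty": 0,"tz": 0,"twist": 0},
  {"tx": 0.05,"ty": 0,"tz": 0,"twist": 0},
  {"tx": 0.06,"ty": 0,"tz": 0,"twist": 0},
  {"tx": 0.07,"ty": 0,"tz": 0,"twist": 0},
  {"tx": 0.08,"ty": 0,"tz": 0,"twist": 0},
])

```text
t: 5.77
eef_pos: [0.5271, -0.1875, 0.1465]
ee_rot: [3.142, 0.0, -0.169]
force: [0.6, 0.1, 0.7]
width: 0.0003
gripper_force: 0.0
```

arm_command([
  {"tx": 0.01,"ty": 0,"tz": 0,"twist": 0},
  {"tx": 0.02,"ty": 0,"tz": 0,"twist": 0},
  {"tx": 0.03,"ty": 0,"tz": 0,"twist": 0},
  {"tx": 0.04,"ty": 0,"tz": 0,"twist": 0},
  {"tx": 0.05,"ty": 0,"tz": 0,"twist": 0},
  {"tx": 0.06,"ty": 0,"tz": 0,"twist": 0},
  {"tx": 0.07,"ty": 0,"tz": 0,"twist": 0},
  {"tx": 0.08,"ty": 0,"tz": 0,"twist": 0},
])

```text
t: 6.43
eef_pos: [0.5468, -0.1909, 0.1466]
ee_rot: [-3.142, -0.0, -0.169]
force: [-0.9, -0.4, 0.5]
width: 0.0004
gripper_force: 0.0
```

```bash

python3 - <<'E'
from h import *
a=save("scene","s4");b=save("side","d4")
A=cv2.resize(a[120:220,170:300],None,fx=3,fy=3);B=cv2.resize(b[170:270,220:350],None,fx=3,fy=3)
cv2.imwrite("pics/c4.png",np.hstack([A,B])[:,:,::-1])
E
```

```text
(no output)
```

View pics/c4.png

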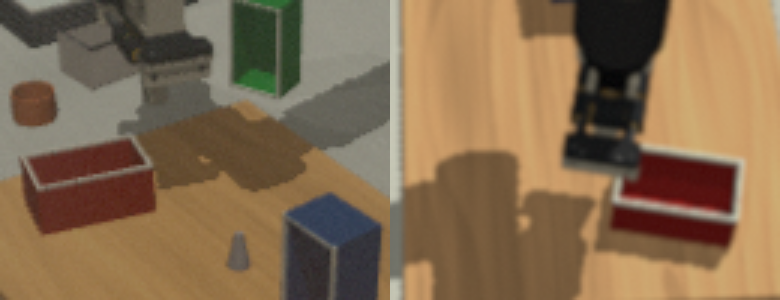

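The red tin lies on its base, mouth up, where it stood. Now I'll move to the blue tin's mouth side (+x).

```bash
python3 mv.py .547 -.191 .25 .6 0.03 .25 .6 .141 .25
```

```text
[0.547, -0.191, 0.25] share [ 0.     0.    -0.414] len 0.104
[0.6, 0.03, 0.25] share [ 0.061 -0.907 -0.414] len 0.25
[0.6, 0.141, 0.25] share [-0.014 -1.344 -0.414] len 0.352
6.5333 [ 0.547  -0.1909  0.1465] [ 3.142 -0.    -0.169] [ 0.4 -0.6 -0. ]
```

arm_command([
  {"tx": 0,"ty": 0,"tz": -0.16,"twist": 0},
  {"tx": 0,"ty": 0,"tz": -0.32,"twist": 0},
  {"tx": 0.06,"ty": -0.9,"tz": -0.41,"twist": -0.043},
  {"tx": 0.06,"ty": -0.9,"tz": -0.41,"twist": -0.043},
  {"tx": 0.06,"ty": -0.9,"tz": -0.41,"twist": -0.043},
  {"tx": 0.06,"ty": -0.9,"tz": -0.41,"twist": -0.043},
  {"tx": 0.06,"ty": -0.9,"tz": -0.41,"twist": -0.043},
  {"tx": 0.06,"ty": -0.9,"tz": -0.41,"twist": -0.043},
])

```text
t: 7.2
eef_pos: [0.6001, 0.0325, 0.2496]
ee_rot: [-3.141, -0.001, -0.032]
force: [0.6, -1.2, 0.2]
width: 0.0005
gripper_force: 0.0
```

```bash
python3 mv.py .602 .141 .25 .602 .141 .146
```

```text
[0.602, 0.141, 0.25] share [-0.006 -0.434 -0.001] len 0.109
[0.602, 0.141, 0.146] share [-0.007 -0.434  0.415] len 0.15
7.2 [0.6001 0.0325 0.2496] [-3.141e+00 -1.000e-03 -3.200e-02] [ 0.6 -1.2  0.2]
```

arm_command([
  {"tx": 0.01,"ty": -0.43,"tz": 0,"twist": 0},
  {"tx": 0.01,"ty": -0.43,"tz": 0,"twist": 0},
  {"tx": 0.01,"ty": -0.43,"tz": 0,"twist": 0},
  {"tx": 0.01,"ty": -0.43,"tz": 0.1,"twist": 0},
  {"tx": 0.01,"ty": -0.43,"tz": 0.2,"twist": 0},
  {"tx": 0.01,"ty": -0.43,"tz": 0.3,"twist": 0},
  {"tx": 0.01,"ty": -0.43,"tz": 0.41,"twist": 0},
  {"tx": 0.01,"ty": -0.43,"tz": 0.41,"twist": 0},
])

```text
t: 7.87
eef_pos: [0.602, 0.1348, 0.141]
ee_rot: [3.138, 0.008, -0.035]
force: [-1.1, 0.0, -1.2]
width: 0.0004
gripper_force: 0.0
```

arm_command([
  {"tx": -0.02,"ty": 0,"tz": 0,"twist": 0},
  {"tx": -0.04,"ty": 0,"tz": 0,"twist": 0},
  {"tx": -0.06,"ty": 0,"tz": 0,"twist": 0},
  {"tx": -0.08,"ty": 0,"tz": 0,"twist": 0},
  {"tx": -0.1,"ty": 0,"tz": 0,"twist": 0},
  {"tx": -0.11,"ty": 0,"tz": 0,"twist": 0},
  {"tx": -0.12,"ty": 0,"tz": 0,"twist": 0},
  {"tx": -0.13,"ty": 0,"tz": 0,"twist": 0},
])

```text
t: 8.53
eef_pos: [0.5727, 0.137, 0.147]
ee_rot: [-3.141, -0.001, -0.034]
force: [-0.1, 0.4, -0.4]
width: 0.0007
gripper_force: 0.0
```

arm_command([
  {"tx": -0.01,"ty": 0,"tz": 0,"twist": 0},
  {"tx": -0.02,"ty": 0,"tz": 0,"twist": 0},
  {"tx": -0.03,"ty": 0,"tz": 0,"twist": 0},
  {"tx": -0.04,"ty": 0,"tz": 0,"twist": 0},
  {"tx": -0.05,"ty": 0,"tz": 0,"twist": 0},
  {"tx": -0.06,"ty": 0,"tz": 0,"twist": 0},
  {"tx": -0.07,"ty": 0,"tz": 0,"twist": 0},
  {"tx": -0.08,"ty": 0,"tz": 0,"twist": 0},
])

```text
t: 9.2
eef_pos: [0.5526, 0.1375, 0.1465]
ee_rot: [3.142, 0.0, -0.034]
force: [0.3, 0.2, 1.0]
width: 0.0002
gripper_force: 0.1
```

```bash

python3 - <<'E'
from h import *
a=save("scene","s5");b=save("side","d5")
A=cv2.resize(a[160:260,220:350],None,fx=3,fy=3);B=cv2.resize(b[100:200,220:350],None,fx=3,fy=3)
cv2.imwrite("pics/c5.png",np.hstack([A,B])[:,:,::-1])
E
```

```text
(no output)
```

View pics/c5.png

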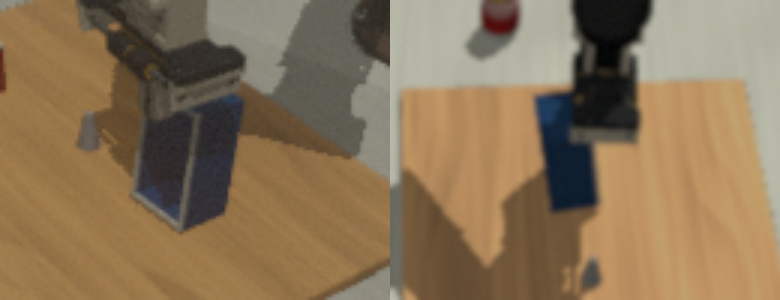

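The blue tin is tilting about its heel. I'll keep pushing at the same rate.

arm_command([
  {"tx": -0.01,"ty": 0,"tz": 0,"twist": 0},
  {"tx": -0.02,"ty": 0,"tz": 0,"twist": 0},
  {"tx": -0.03,"ty": 0,"tz": 0,"twist": 0},
  {"tx": -0.04,"ty": 0,"tz": 0,"twist": 0},
  {"tx": -0.05,"ty": 0,"tz": 0,"twist": 0},
  {"tx": -0.06,"ty": 0,"tz": 0,"twist": 0},
  {"tx": -0.07,"ty": 0,"tz": 0,"twist": 0},
  {"tx": -0.08,"ty": 0,"tz": 0,"twist": 0},
])

```text
t: 9.97
eef_pos: [0.5326, 0.1383, 0.1466]
ee_rot: [-3.142, 0.0, -0.034]
force: [0.4, -0.0, -0.3]
width: 0.0007
gripper_force: 0.0
```

arm_command([
  {"tx": -0.01,"ty": 0,"tz": 0,"twist": 0},
  {"tx": -0.02,"ty": 0,"tz": 0,"twist": 0},
  {"tx": -0.03,"ty": 0,"tz": 0,"twist": 0},
  {"tx": -0.04,"ty": 0,"tz": 0,"twist": 0},
  {"tx": -0.05,"ty": 0,"tz": 0,"twist": 0},
  {"tx": -0.06,"ty": 0,"tz": 0,"twist": 0},
  {"tx": -0.07,"ty": 0,"tz": 0,"twist": 0},
  {"tx": -0.08,"ty": 0,"tz": 0,"twist": 0},
])

```text
t: 10.63
eef_pos: [0.5126, 0.1389, 0.1466]
ee_rot: [-3.142, -0.0, -0.034]
force: [0.7, 0.2, 0.7]
width: 0.0007
gripper_force: 0.0
```

arm_command([
  {"tx": 0,"ty": 0,"tz": -0.1,"twist": 0},
  {"tx": 0,"ty": 0,"tz": -0.2,"twist": 0},
  {"tx": 0,"ty": 0,"tz": -0.3,"twist": 0},
  {"tx": 0,"ty": 0,"tz": -0.4,"twist": 0},
  {"tx": 0,"ty": 0,"tz": -0.4,"twist": 0},
  {"tx": 0,"ty": 0,"tz": -0.4,"twist": 0},
  {"tx": 0,"ty": 0,"tz": -0.4,"twist": 0},
  {"tx": 0,"ty": 0,"tz": -0.4,"twist": 0},
])

```text
t: 11.3
eef_pos: [0.5122, 0.1387, 0.2455]
ee_rot: [3.141, 0.002, -0.034]
force: [0.1, 0.1, 0.0]
width: 0.0006
gripper_force: 0.0
```

```bash

python3 - <<'E'
from h import *
a=save("scene","s6");b=save("side","d6")
A=cv2.resize(a[130:270,150:350],None,fx=2,fy=2);B=cv2.resize(b[110:250,190:390],None,fx=2,fy=2)
cv2.imwrite("pics/c6.png",np.hstack([A,B])[:,:,::-1])
E
```

```text
(no output)
```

View pics/c6.png

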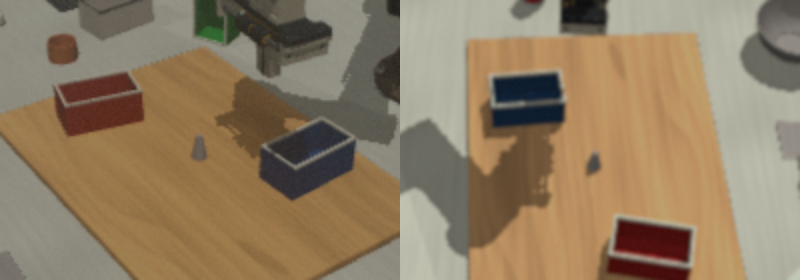

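Both tins lie mouth up (scene crop: red 98,102 and blue 307,157). The nozzle hasn't moved, and the arm is clear.

```bash
python3 -c "
from station import job_done;print(job_done())"
```

```text
the job is handed in; nothing more can be done
None
```

I tipped the red tin and then the blue tin onto their bases, mouths up, where they stood; the final pictures show the nozzle unmoved and the arm clear, and the job was handed in at about 11 s of the 46 s limit.

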